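# Lock the steel box and bring back its key

## Robot

A 7-joint arm with a two-finger parallel gripper is mounted at the origin on the work surface. World frame = base frame: x ahead of the robot, y to its left, z up, the work surface at z = 0. Lengths are in mm, angles in degrees, forces in N, time in s.
With the tool pointing down it reaches from about 425 to 950 mm from the base axis. Payload 4.7 kg.
Tool frame: the origin (TCP) lies midway between the tips of the shut fingers; the grasp point (between the pads) lies 19 mm behind it; z points along the fingers, y is the line along which they close (so a half turn about z gives the same grasp; the last joint's range is limited). The gripper opens to 87 mm and grips with 3 to 60 N. Pads are 19 mm wide; open, the fingers measure 117 mm over their backs; the gripper's body (75 mm by 190 mm) begins 51 mm behind the grasp point.
Start: joints at [-76.427, 26.849, -2.785, 87.806, 1.381, 65.374, -4.715], TCP at [177.268, 651.326, 222.573] pointing down, gripper open.
Joint ranges: [-148.3, 148.3], [-19.14, 114.17], [-79.39, 73.82], [5.75, 140.21], [-59.74, 239.74], [12.07, 113.84], [-152.46, 152.46]. Speed limits (degrees/s): [147.25, 147.25, 180, 180, 180, 180, 180].

## Interface

Orientations are given as [roll, pitch, yaw] about the fixed x, y, z axes, in that order (R = Rz(yaw) Ry(pitch) Rx(roll)).
In Python, from bench import get_obs, get_image, sign_off gives the robot as it stands.
- The arm moves only by the tool step_arm, never from a script. Its argument "rows" is text: rows parted by semicolons, each of 5 numbers parted by spaces: the opening, from -1 (shut) to 1 (fully open), then the shift along the tool's x, y, z in mm, then the turn about the tool's z in rad. In form: grip x y z twist; .... A call has exactly 10 rows; each row is the pose to reach, as a shift and turn from the pose commanded when the call began, along the tool's axes at that moment; what a row does not reach only later rows make up. A row lasts 1/10 s, in which the tool goes at most 50 mm and 8.59 degrees, less where a joint would pass 70% of its speed; a pose out of reach is approached as far as the arm can. A call with a gripper value outside its range is refused whole. The fingers move at their own pace and stop on an object; the grip force is fixed at half the most. Time passes only in rows, so rows that repeat a pose let the fingers close, or fill a call up. It gives the time, the measured TCP pose, the force, the opening and the grip force at its end, in the units of the state.
- get_obs(): the state, without advancing time (a new reading comes with each control period).
- get_image(name): name is "scene" or "top" or "wrist"; returns a dict with "frame" (384x512x3 uint8, red, green, blue), "z_map" (384x512 float32, mm along the optical axis (not along the pixel's ray), 0 where there is no reading), "fx", "fy", "cx", "cy" (pixels), "rvec" (rotation vector, rad) and "tvec" (3), from world to camera coordinates, as OpenCV has them; the wrist camera has in their place "hand_eye" (4x4, takes a point from camera to tool coordinates, whose origin is the TCP and whose axes are the flange's). Camera axes: x right, y down, z forward; pixel columns grow to the right and rows downward; lengths in mm; the calibration is good to about 2 mm. The wrist camera is an equidistant fisheye: a pixel r from the principal point sees the ray r / f radians off the axis. A picture is of the moment at which its call begins: read the wrist's pose just before it.
- sign_off(): hands the job in; it is judged then, once.
The state is a dict: "t": time; "q": joint angles; "joint_vel": joint speeds; "joint_efforts": joint torques, N m; "position": TCP position; "tcp_rot": TCP orientation; "force": force on the tool from outside, world axes, zero at the start; "torque": the same for the moment, N m; "grip_width": finger opening in mm; "finger_force": force on a finger pad.
Only numpy, scipy, OpenCV 4.12 (cv2) and the standard library are available. Lean on these libraries where they do the work, as an engineer would, in place of code of your own. Each camera call takes 0.05 s, during which the arm holds its last target. There are 200 camera calls.

## Task

Lock the grey steel box: turn the key in its lid clockwise until the bolt is shot fully home and the key comes up firm against its stop, feeling for it and never forcing the key. Then turn the key back to the one position where it comes out, draw it out, and put it gently into the white dish. Leave the other things on the bench where they are.

Things in the scene. Friction and masses are not known exactly. Their poses are not given: they have to be found in the camera images.
- lockbox: grey steel security box, fixed to the bench, lid shut, 150 (x) x 220 (y) x 90 mm high. Origin: centre of its underside; x points from its front (keeper side) to its hinges, z up. On the lid near the front edge: steel rim-lock case, 56 (x) x 50 (y) mm, top 110 mm above the bench, with a round brass cylinder; behind it a bail handle folded flat (top 99 mm above the bench).
- lock_face (a point): point of the box on the cylinder's upright turning axis, at its face, 112 mm above the bench; axes as the box. Key angles count clockwise from above, 0 with the key's x along the box's x (black mark on the collar). Only at 0 (within 8 degrees) does the key come out; elsewhere the lock holds it. End stop at 0 when turning back. Over 40 N between key and lock (0.15 N m of twist) is forcing it.
- key: key, standing in the lock at an angle of 20 degrees. Black moulded bow 30 (x) x 10 (y, thickness) x 26 mm high, 2 to 28 mm above the origin; steel blade 10 (x) x 2.6 mm reaching 19 mm below it, rounded tip. About 30 g. Origin: middle of the shoulder, on the turning axis, at lock_face when fully in; z up out of the lock. Play in the keyway 0.5 mm sideways, 1 mm up and down.
- dish: round white ceramic dish, loose, 136 mm across the rim, 30 mm high, inner floor 6 mm above the bench, flat floor about 55 mm across; origin: centre of its underside.
- hex_holder: bystander: green enamel hex key holder, 36 x 110 x 34 mm with upright hex keys up to 110 mm high; origin: centre of its underside.
- eyebolt: bystander: nickel eyebolt lying flat, about 95 mm long, 42 mm wide, 10 mm high; origin on the bench at the root of its eye.
- tape_measure: bystander: stubby orange tape measure standing on edge, 74 x 36 x 62 mm; origin: centre of its underside.
- bolt: steel bolt, 14 mm wide, 8 high, sliding out of the lock case towards the box's -x into a keeper on its front; origin: middle of its nose. The key turns lightly (0.015 N m) for a few degrees, then moves the bolt (0.04 N m) until it butts on the keeper after 3.5 to 12 mm (keepers are set differently) and the key comes up firm (0.1 N m), at 40 to 88 degrees. Turning back leaves the bolt there.
There are look-alikes about, which are no part of the job. Of the things like the dish, leave any that is blue or yellow; of the rest the smaller one is meant.

How it is judged:
By the outcome, as a careful person would: the job done as asked, in the order asked, and still so for the second after the job is handed in, with the robot touching nothing.
It also fails if it takes over 72 s, if anything falls off the work surface, if the arm or the gripper's body presses on something with over 40 N, if the wrist force passes 120 N, or if a joint passes its speed limit or range.

## Working session

There is one attempt and no reset: what is moved stays moved. The work goes in short steps, Python scripts to look and compute and a tool call to move; the robot and the scene stay as the last step left them, time stands still between calls to the robot, and variables do not carry over. Pictures are saved under pics/ and viewed, at most 10 in all, crops included, and the job is handed in when it is done.

Besides the shell and the picture viewer there is one more tool, called after "Request:" as name(argument=value, ...) on one line, values as JSON. step_arm: Moves the arm, as the interface text tells. Its arguments: {"type":"object","properties":{"rows":{"type":"string"}},"required":["rows"]}

```bash
mkdir -p pics; cat > h.py <<'E'
import numpy as np, cv2
from bench import get_obs,get_image,sign_off
from scipy.spatial.transform import Rotation as R
def pts(im):
    z=im['z_map'];v,u=np.mgrid[:z.shape[0],:z.shape[1]]
    P=np.stack([(u-im['cx'])/im['fx']*z,(v-im['cy'])/im['fy']*z,z],-1)
    M=cv2.Rodrigues(np.array(im['rvec'],float))[0]
    return (P-np.array(im['tvec']).ravel())@M
E
python3 - <<'E'
from h import *
print(get_obs())
a=get_image('scene');b=get_image('top')
np.savez('a.npz',**a);np.savez('b.npz',**b)
for n,i in(('scene',a),('top',b)):
    cv2.imwrite(f'pics/{n}.png',cv2.resize(i['frame'][...,::-1],(800,600),interpolation=cv2.INTER_CUBIC))
    print({k:v for k,v in i.items() if k not in('frame','z_map')})
E
```

```text
{'t': 0.0, 'q': array([-76.42757141,  26.8978177 ,  -2.78285937,  87.87421491,
         1.38221143,  65.37368878,  -4.71429808]), 'joint_vel': array([ 0.05677002,  0.08836672, -0.05879802, -0.05971943, -0.06438932,
       -0.15984126,  0.04423917]), 'joint_efforts': array([-1.84535866e-04, -5.07974160e+01, -8.08210694e-02, -2.36160904e+01,
       -6.14629174e-02,  3.78152600e-02,  1.66181408e-04]), 'position': array([177.15349484, 650.71894467, 221.48970346]), 'tcp_rot': array([-1.79888030e+02,  5.99039145e-03,  1.64773992e+02]), 'force': array([ 0.18412627,  0.12741734, -0.05387537]), 'torque': array([-0.0434421 , -0.042514  , -0.03131799]), 'finger_force': 0.0, 'grip_width': 86.75015777858931}
{'fx': 412.6965273748935, 'fy': 412.6965273748935, 'cx': 262.11632779267853, 'cy': 188.67288811154324, 'rvec': array([ 1.31715295,  2.24383899, -0.89662094]), 'tvec': array([ 349.15921968, -234.74894961, 1404.62819333])}
{'fx': 363.8668783591302, 'fy': 363.8668783591302, 'cx': 255.57733676996898, 'cy': 190.81840847701363, 'rvec': array([ 2.16227588, -2.15662208,  0.17734455]), 'tvec': array([-123.68596218,  531.73006315, 1201.3253623 ])}
```

View pics/top.png

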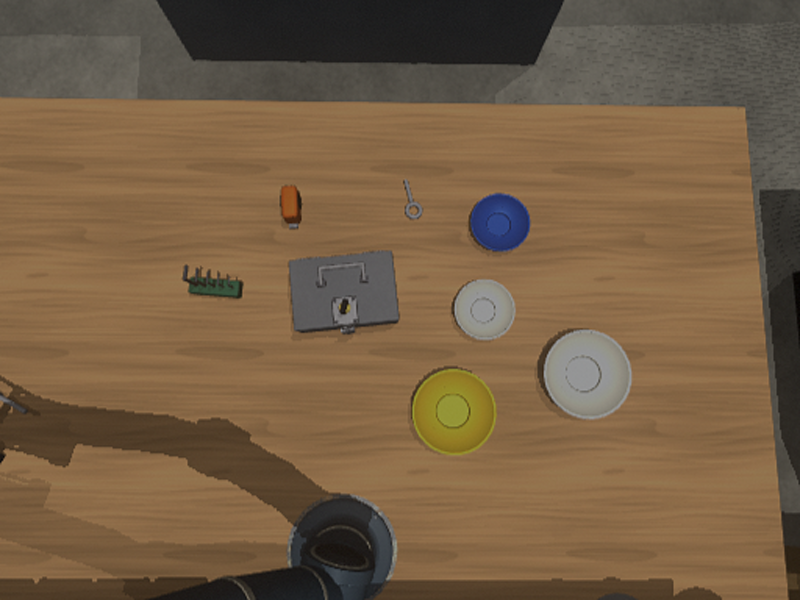

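View pics/scene.png

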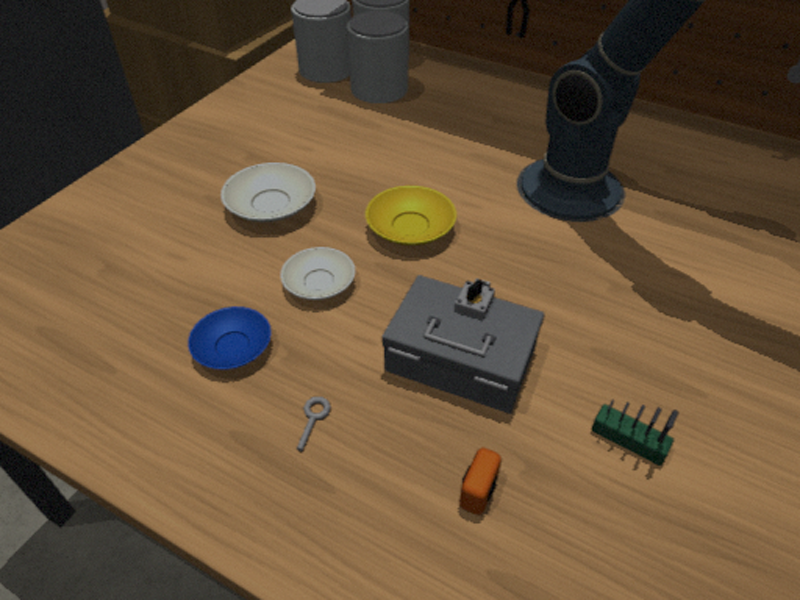

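The top view shows the grey box at about (345,290), with the lock and key at (344,308). The small white dish is at (484,309), the large white, blue and yellow ones are decoys. The keeper side faces the robot.

```bash
python3 - <<'E'
from h import *
b=dict(np.load('b.npz'));a=dict(np.load('a.npz'))
for n,i,s in(('top',b,1),('scene',a,1)):
    P=pts(i);f=i['frame'].astype(int)
    near=lambda c,r:np.hypot(P[...,0]-c[0],P[...,1]-c[1])<r
    if n=='top':
        c0=P[190,220,:2]; d0=P[198,310,:2]; print('c0',P[190,220],'dish',P[198,310])
    m=near(c0,170)&(P[...,2]>80)&(P[...,2]<96)
    r=cv2.minAreaRect(P[m][:,:2].astype(np.float32));print(n,'lid',r,np.median(P[m][:,2]))
    m=near(c0,170)&(P[...,2]>105)&(P[...,2]<114)
    r=cv2.minAreaRect(P[m][:,:2].astype(np.float32));print('case',r,m.sum())
    m=near(c0,170)&(P[...,2]>120)
    print('key',P[m].mean(0),P[m].max(0),m.sum(), cv2.minAreaRect(P[m][:,:2].astype(np.float32)))
    m=near(d0,90)&(P[...,2]>20)&(P[...,2]<36)&(f.min(-1)>110)
    print('dish rim',cv2.minEnclosingCircle(P[m][:,:2].astype(np.float32)),m.sum())
E
```

```text
c0 [524.17852043  -6.56780225 109.81622182] dish [ 512.36868224 -314.11493372    3.90646773]
top lid ((538.17822265625, -3.3959197998046875), (163.15333557128906, 220.37283325195312), 6.022812366485596) 89.63813333352513
case ((491.3562316894531, -8.305431365966797), (69.41604614257812, 49.19892883300781), 6.208515644073486) 229
key [502.59646679  -7.15591138 136.59302099] [5.17378476e+02 4.03057456e-01 1.41809678e+02] 37 ((502.97772216796875, -6.574567794799805), (10.677021980285645, 27.86305809020996), 76.21368408203125)
dish rim ((511.1004943847656, -309.4363098144531), 67.09577941894531) 434
scene lid ((545.195556640625, -0.47151947021484375), (153.6070556640625, 220.1035614013672), 5.9712419509887695) 90.1852124913417
case ((493.0829162597656, -5.76658821105957), (70.2552719116211, 49.26968765258789), 6.8037543296813965) 273
key [507.94982909  -3.56883924 133.43658622] [520.59605971   2.89726896 144.46769211] 80 ((504.4886779785156, -4.698751449584961), (12.044734001159668, 30.953657150268555), 71.79810333251953)
dish rim ((511.86505126953125, -309.18609619140625), 68.80763244628906) 491
```

Request:
step_arm(rows="1 -15 -17 0 0;1 -40 -45 0 0;1 -70 -79 0 0;1 -100 -112 0 0;1 -130 -146 0 0;1 -160 -180 0 0;1 -190 -213 0 0;1 -220 -247 0 0;1 -250 -281 0 0;1 -280 -314 0 0")

```text
t: 1.1
position: [365.3, 272.8, 222.4]
tcp_rot: [-180.0, -0.0, 164.8]
force: [1.3, 0.1, 0.5]
grip_width: 87.1
finger_force: 0.0
```

Request:
step_arm(rows="1 -30 -34 0 0;1 -60 -67 0 0;1 -90 -101 0 0;1 -120 -135 0 0;1 -150 -169 0 0;1 -175 -197 0 0;1 -193 -217 0 0;1 -203 -229 0 0;1 -207 -233 0 0;1 -207 -233 0 0")

```text
t: 2.1
position: [503.4, -4.7, 222.2]
tcp_rot: [-180.0, -0.0, 164.7]
force: [-0.1, 0.1, 0.8]
grip_width: 87.1
finger_force: 0.0
```

```bash
python3 - <<'E'
from h import *
o=get_obs();print(o['t'],o['position'],o['tcp_rot'],o['q'],o['force'],o['torque'])
w=get_image('wrist');np.savez('w.npz',pos=o['position'],rot=o['tcp_rot'],**w)
print(w['hand_eye'],w['fx'],w['cx'],w['cy'])
cv2.imwrite('pics/w1.png',cv2.resize(w['frame'][...,::-1],(800,600),interpolation=cv2.INTER_CUBIC))
E
```

```text
2.1 [503.35198154  -4.72812832 222.21220079] [-1.79987223e+02 -3.85950877e-02  1.64702343e+02] [-23.73747041  10.89819308  22.53598144 111.81756873  -4.88799355
  58.23293902  75.71493046] [-0.09483173  0.05589787  0.76164937] [ 0.03634975 -0.01095522 -0.03381673]
[[-1.05113684e-03 -9.58418796e-01 -2.85363463e-01  7.81209109e+01]
 [ 9.99999146e-01 -7.85938381e-04 -1.04385411e-03 -6.86339810e-01]
 [ 7.76171297e-04 -2.85364317e-01  9.58418804e-01 -1.61709033e+02]
 [ 0.00000000e+00  0.00000000e+00  0.00000000e+00  1.00000000e+00]] 297.3186396354542 260.078152487214 191.7670880113055
```

View pics/w1.png

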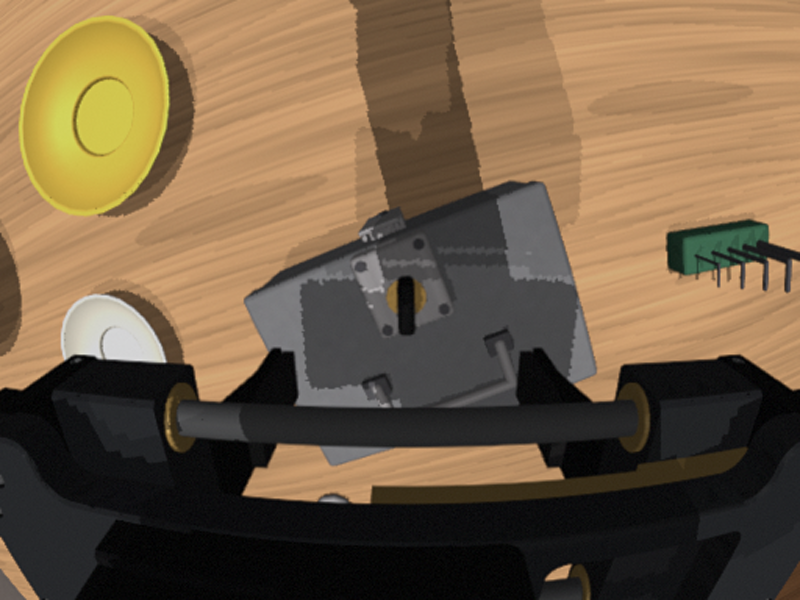

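The wrist view shows the black bow at about (405,305), its long side nearly vertical in the picture, so along tool x. The brass cylinder is at (408,295), and the bolt shows at the keeper near (380,228). I'll measure the key and cylinder precisely.

```bash
cat >> h.py <<'E'
def wray(w,uv,zp,pos,rot):
    uv=np.atleast_2d(uv).astype(float)
    d=(uv-[w['cx'],w['cy']])/w['fx'];th=np.hypot(*d.T)
    v=np.c_[d*(np.sin(th)/th)[:,None],np.cos(th)]
    Rt=R.from_euler('xyz',rot,degrees=True).as_matrix();H=np.array(w['hand_eye'])
    v=v@(Rt@H[:3,:3]).T;c=Rt@H[:3,3]+pos
    return c+v*((zp-c[2])/v[:,2])[:,None]
def wkey(w,pos,rot,box):
    f=w['frame'].astype(int);u0,u1,v0,v1=box
    for nm,m,z in(('bow',f.max(-1)<38,140),('brass',(f[...,0]-f[...,2]>50),112)):
        mm=np.zeros_like(m);mm[v0:v1,u0:u1]=m[v0:v1,u0:u1]
        n,l,s,c=cv2.connectedComponentsWithStats(mm.astype(np.uint8))
        if nm=='bow':
            k=1+s[1:,4].argmax();mm=l==k
        v,u=np.nonzero(mm);p=wray(w,np.c_[u,v],z,pos,rot)[:,:2].astype(np.float32)
        print(nm,len(u),cv2.minAreaRect(p), 'circ',cv2.minEnclosingCircle(p), (u.min(),u.max(),v.min(),v.max()))
E
python3 - <<'E'
from h import *
w=dict(np.load('w.npz'));wkey(w,w['pos'],w['rot'],(240,285,165,225))
f=w['frame'];cv2.imwrite('pics/w1c.png',cv2.resize(f[130:250,200:330,::-1],None,fx=4.5,fy=4.5,interpolation=cv2.INTER_NEAREST))
f=f.astype(int);print(f[195,250:272].tolist());print(f[172:220,260].max(-1).tolist())
E
```

```text
bow 365 ((500.8095703125, -5.118441581726074), (8.730918884277344, 32.41284942626953), 74.66453552246094) circ ((500.8236999511719, -5.123678684234619), 16.5664119720459) (np.int64(255), np.int64(265), np.int64(177), np.int64(213))
brass 181 ((503.05462646484375, -6.3611602783203125), (23.69841194152832, 18.778669357299805), 78.95227813720703) circ ((503.8336486816406, -6.367291450500488), 12.018321990966797) (np.int64(247), np.int64(272), np.int64(180), np.int64(199))
[[141, 111, 59], [139, 110, 60], [139, 110, 59], [119, 93, 49], [64, 49, 27], [17, 14, 14], [9, 11, 11], [11, 12, 12], [15, 16, 17], [17, 19, 18], [13, 16, 16], [17, 16, 17], [18, 17, 20], [12, 12, 14], [17, 14, 13], [57, 45, 27], [89, 70, 39], [97, 76, 41], [98, 76, 41], [113, 88, 47], [128, 103, 61], [116, 100, 80]]
[74, 75, 76, 76, 47, 16, 5, 5, 10, 3, 8, 12, 9, 14, 11, 12, 16, 12, 17, 10, 15, 12, 12, 16, 20, 22, 22, 21, 20, 17, 18, 17, 21, 18, 20, 18, 18, 16, 18, 17, 17, 17, 40, 68, 75, 74, 75, 74]
```

View pics/w1c.png

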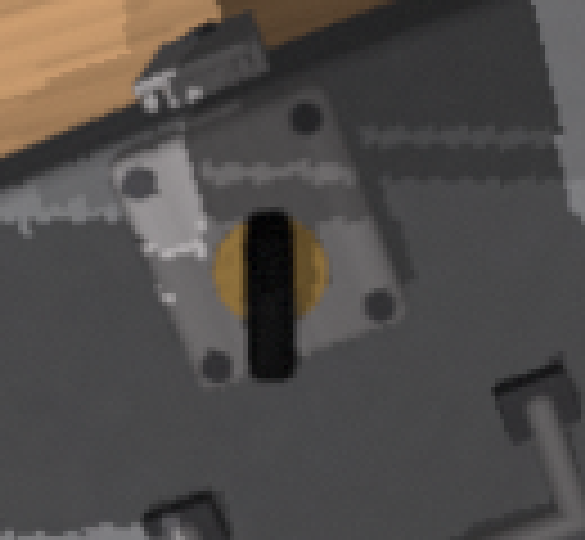

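Request:
step_arm(rows="1 0 -1.3 10 -0.02;1 0 -1.3 25 -0.02;0 0 -1.3 40 -0.02;-0.3 0 -1.3 55 -0.02;-0.3 0 -1.3 68 -0.02;-0.3 0 -1.3 80 -0.02;-0.3 0 -1.3 90 -0.02;-0.3 0 -1.3 98 -0.02;-0.3 0 -1.3 102 -0.02;-0.3 0 -1.3 104 -0.02")

```text
t: 3.15
position: [503.2, -5.7, 118.2]
tcp_rot: [180.0, -0.0, 165.9]
force: [0.5, -0.1, 0.8]
grip_width: 33.5
finger_force: 0.0
```

```bash
python3 - <<'E'
from h import *
o=get_obs();print(o['t'],o['position'],o['tcp_rot'],o['force'],o['torque'],o['grip_width'])
w=get_image('wrist');np.savez('w2.npz',pos=o['position'],rot=o['tcp_rot'],**w)
cv2.imwrite('pics/w2.png',cv2.resize(w['frame'][100:300,130:390,::-1],None,fx=3,fy=3,interpolation=cv2.INTER_NEAREST))
E
```

```text
3.15 [503.18482868  -5.68682534 118.23373163] [ 1.79999486e+02 -7.47350459e-03  1.65911885e+02] [ 0.53545544 -0.05245275  0.81454295] [ 0.04318064 -0.05551923 -0.03358911] 33.536754947956794
```

View pics/w2.png

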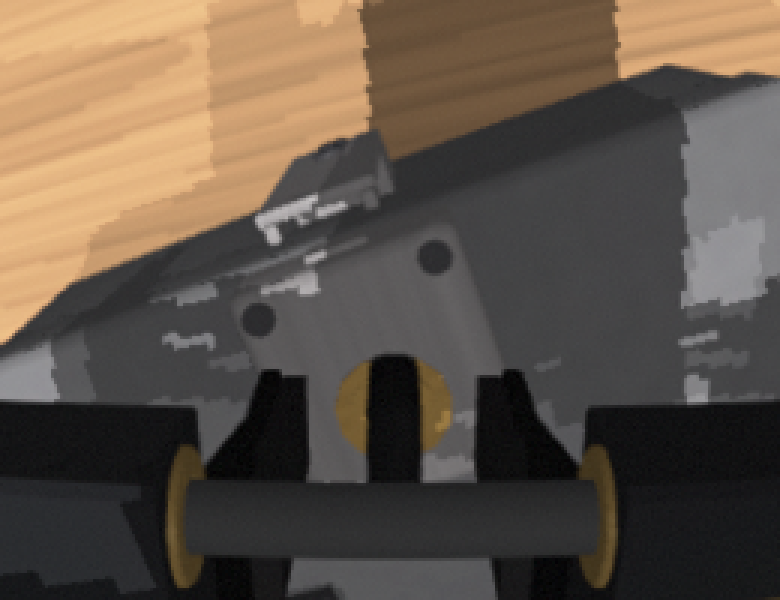

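The bow sits at columns 368–420 (mid 394) and the finger tips' inner faces are at 308 and 476 (mid 392), so the grasp is centred across. Next: the position along tool x, from a circle fit to the brass.

```bash
python3 - <<'E'
from h import *
w=dict(np.load('w2.npz'));f=w['frame'].astype(int)
m=np.zeros(f.shape[:2],np.uint8);s=(slice(212,259),slice(238,284));m[s]=((f[...,0]-f[...,2])>40)[s]
v,u=np.nonzero(m);P=wray(w,np.c_[u,v],112,w['pos'],w['rot'])[:,:2]
T=R.from_euler('xyz',w['rot'],degrees=True).as_matrix()
q=(P-w['pos'][:2])@T[:2,:2]  # tool xy
print(q.min(0),q.max(0))
# outer edge: for each row leftmost/rightmost
E=[]
for r in np.unique(v)[2:-1]:
    k=v==r; i=np.nonzero(k)[0]; E+= [q[i[u[i].argmin()]],q[i[u[i].argmax()]]]
E=np.array(E)
from scipy.optimize import least_squares
s=least_squares(lambda p:np.hypot(E[:,0]-p[0],E[:,1]-p[1])-p[2],[0,0,12],loss='soft_l1');print(s.x,s.cost)
# bow front end at z=140..: dark pixels at middle col
col=261;print(f[205:230,col].max(-1).tolist());print(wray(w,[[261,218.5]],140,w['pos'],w['rot'])-w['pos'])
E
```

```text
[-10.42692884 -12.19114902] [10.20353511 11.54370685]
[-0.4988881  -0.41134268 11.74677617] 1.16790515218999
[90, 91, 93, 92, 92, 94, 94, 92, 93, 93, 95, 95, 78, 39, 10, 12, 11, 10, 10, 12, 9, 12, 11, 11, 10]
[[-21.77657338   5.05740664  21.76626837]]
```

Request:
step_arm(rows="-0.4 -0.5 0 0 0;-0.5 -0.5 0 0 0;-0.6 -0.5 0 0 0;-0.65 -0.5 0 0 0;-0.7 -0.5 0 0 0;-0.75 -0.5 0 0 0;-0.8 -0.5 0 0 0;-1 -0.5 0 0 0;-1 -0.5 0 0 0;-1 -0.5 0 0 0")

```text
t: 4.2
position: [503.7, -5.7, 118.5]
tcp_rot: [180.0, 0.0, 165.9]
force: [0.2, 0.1, 0.8]
grip_width: 9.7
finger_force: 30.0
```

```bash
cat > s.py <<'E'
from h import *
np.set_printoptions(precision=2,suppress=True)
o=get_obs();T=R.from_euler('xyz',o['tcp_rot'],degrees=True).as_matrix()
print(o['t'],o['position'],o['tcp_rot'],'F',o['force'],'Ft',T.T@o['force'],'M',o['torque'].round(3),o['grip_width'],o['finger_force'],'q7',o['q'][6], o['joint_efforts'])
E
python3 s.py
```

```text
4.2 [503.66  -5.69 118.54] [179.99   0.   165.92] F [0.24 0.14 0.78] Ft [-0.2   0.2  -0.78] M [ 0.03 -0.02 -0.04] 9.697287655950547 30.00007063150406 q7 81.15819895254047 [  0.14 -35.07   3.09 -17.91   0.09   0.07  -0.  ]
```

Request:
step_arm(rows="-1 0 0 0 0.03;-1 0 0 0 0.06;-1 0 0 0 0.09;-1 0 0 0 0.12;-1 0 0 0 0.15;-1 0 0 0 0.18;-1 0 0 0 0.21;-1 0 0 0 0.24;-1 0 0 0 0.26;-1 0 0 0 0.26")

```text
t: 5.2
position: [503.9, -5.4, 118.6]
tcp_rot: [180.0, 0.0, 151.0]
force: [1.9, 2.8, -0.8]
grip_width: 10.0
finger_force: 30.0
```

```bash
python3 s.py
```

```text
5.2 [503.9   -5.37 118.57] [179.97   0.02 151.  ] F [ 1.86  2.78 -0.76] Ft [-0.27  3.33  0.77] M [ 0.74 -0.47  0.01] 9.95574568567875 30.000280011445284 q7 67.88208941072801 [  1.58 -34.86   5.05 -16.83   0.75   0.59  -0.12]
```

Request:
step_arm(rows="-1 0 0.2 0 0.01;-1 0 0.2 0 0.02;-1 0 0.2 0 0.03;-1 0 0.2 0 0.04;-1 0 0.2 0 0.05;-1 0 0.2 0 0.06;-1 0 0.2 0 0.06;-1 0 0.2 0 0.06;-1 0 0.2 0 0.06;-1 0 0.2 0 0.06")

```text
t: 6.2
position: [503.9, -5.4, 118.6]
tcp_rot: [180.0, 0.0, 147.6]
force: [2.9, 4.1, -1.1]
grip_width: 10.0
finger_force: 30.0
```

```bash
python3 s.py; python3 - <<'E'
from h import *
w=get_image('wrist');np.savez('w3.npz',**w)
a=np.load('w2.npz')['frame']
f=np.hstack([cv2.resize(i[120:240,180:310,::-1],None,fx=3,fy=4.5,interpolation=cv2.INTER_CUBIC) for i in (a,w['frame'])])
cv2.imwrite('pics/w3.png',f)
E
```

```text
6.2 [503.91  -5.43 118.57] [179.98   0.01 147.59] F [ 2.93  4.14 -1.12] Ft [-0.25  5.06  1.12] M [ 1.04 -0.68 -0.01] 9.968153983447667 30.00012667151168 q7 64.8533772338824 [  2.2  -34.62   5.67 -16.21   1.05   0.8   -0.04]
```

View pics/w3.png

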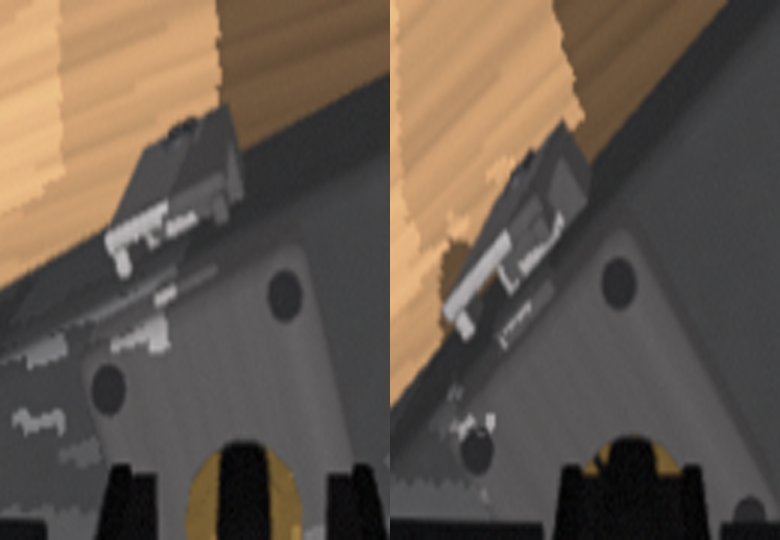

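The two crops show the bolt nose just out of the case (about (520,310) on the right), with a gap left before the keeper at (500,250). Now a pure shift, to find which way relieves the side force.

Request:
step_arm(rows="-1 0 0.1 0 0;-1 0 0.2 0 0;-1 0 0.3 0 0;-1 0 0.3 0 0;-1 0 0.3 0 0;-1 0 0.3 0 0;-1 0 0.3 0 0;-1 0 0.3 0 0;-1 0 0.3 0 0;-1 0 0.3 0 0")

```text
t: 7.25
position: [503.9, -5.4, 118.5]
tcp_rot: [180.0, -0.0, 147.6]
force: [2.0, 3.6, 0.5]
grip_width: 10.1
finger_force: 30.0
```

```bash
python3 s.py
```

```text
7.25 [503.9   -5.37 118.54] [180.    -0.   147.58] F [2.01 3.57 0.48] Ft [ 0.21  4.09 -0.48] M [ 0.82 -0.61  0.05] 10.058654549178765 30.000225340481848 q7 64.82425920070901 [  1.89 -34.21   5.3  -16.1    0.9    0.73  -0.04]
```

```bash
cat > rect.py <<'E'
from h import *
def rect(w,pos,rot,z,c=(503.5,-5.8),yaw=6.1,x=(-65,0),y=(-22,22),s=8):
    # rows: box x descending down = +x ; columns: box y
    X,Y=np.meshgrid(np.arange(x[0],x[1],1/s),np.arange(y[0],y[1],1/s),indexing='ij')
    a=np.radians(yaw);P=np.stack([c[0]+np.cos(a)*X-np.sin(a)*Y,c[1]+np.sin(a)*X+np.cos(a)*Y,np.full_like(X,z)],-1)
    Rt=R.from_euler('xyz',rot,degrees=True).as_matrix();H=np.array(w['hand_eye'])
    q=((P-pos)@Rt-H[:3,3])@H[:3,:3]
    r=np.hypot(q[...,0],q[...,1]);k=np.arctan2(r,q[...,2])/r*w['fx']
    return cv2.remap(w['frame'],(q[...,0]*k+w['cx']).astype(np.float32),(q[...,1]*k+w['cy']).astype(np.float32),cv2.INTER_CUBIC)[...,::-1]
E
cat > av.py <<'E'
from h import *
np.set_printoptions(precision=2,suppress=True)
F=[];
for i in range(5):
    o=get_obs();F.append(np.r_[o['force'],o['torque']]);w=get_image('wrist')
F=np.array(F);T=R.from_euler('xyz',o['tcp_rot'],degrees=True).as_matrix()
m=F.mean(0);print('t',o['t'],o['position'],'yaw',o['tcp_rot'][2].round(2),'Ft',T.T@m[:3],'Mz',m[5].round(3),'+-',F[:,5].std().round(3),'w',round(o['grip_width'],2),'q7',o['q'][6].round(2))
np.savez('wl.npz',pos=o['position'],rot=o['tcp_rot'],**w)
E
python3 av.py
python3 - <<'E'
from rect import *
im=[]
for n in('w2','wl'):
    w=dict(np.load(n+'.npz'));im.append(rect(w,w['pos'],w['rot'],100))
cv2.imwrite('pics/r1.png',np.hstack(im))
E
```

```text
t 7.45 [503.9   -5.38 118.56] yaw 147.58 Ft [ 0.05  4.25 -0.2 ] Mz 0.046 +- 0.027 w 9.67 q7 64.83
```

View pics/r1.png

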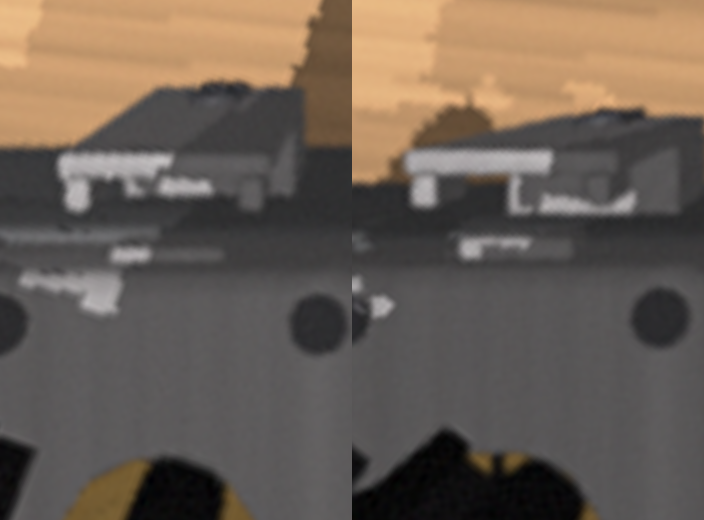

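The rectified view (8 px/mm) shows the bolt nose at row 245 before the turn and at row 233 now. The keeper's bar edge is at row 178 and its legs end at row 208, so several mm of travel remain. I'll advance in small steps, feeling the torque.

Request:
step_arm(rows="-1 0 0.2 0 0;-1 0 0.4 0 0;-1 0 0.6 0 0.005;-1 0 0.8 0 0.01;-1 0 0.8 0 0.015;-1 0 0.8 0 0.02;-1 0 0.8 0 0.025;-1 0 0.8 0 0.03;-1 0 0.8 0 0.03;-1 0 0.8 0 0.03")

```text
t: 8.5
position: [504.0, -5.1, 118.5]
tcp_rot: [-180.0, -0.0, 145.8]
force: [-0.4, 0.2, 3.3]
grip_width: 9.8
finger_force: 30.0
```

```bash
python3 av.py
```

```text
t 8.7 [504.06  -5.11 118.5 ] yaw 145.85 Ft [-0.16 -1.02 -3.47] Mz 0.041 +- 0.015 w 9.42 q7 63.24
```

Request:
step_arm(rows="-1 0 -0.1 0 0.005;-1 0 -0.1 0 0.01;-1 0 -0.1 0 0.015;-1 0 -0.1 0 0.02;-1 0 -0.1 0 0.025;-1 0 -0.1 0 0.03;-1 0 -0.1 0 0.035;-1 0 -0.1 0 0.04;-1 0 -0.1 0 0.04;-1 0 -0.1 0 0.04")

```text
t: 9.75
position: [504.1, -5.0, 118.5]
tcp_rot: [-180.0, -0.0, 143.6]
force: [-1.5, -3.5, 3.8]
grip_width: 9.7
finger_force: 30.0
```

```bash
python3 av.py
```

```text
t 9.95 [504.09  -5.01 118.46] yaw 143.57 Ft [-0.98 -4.68 -4.63] Mz 0.047 +- 0.034 w 9.33 q7 61.23
```

Request:
step_arm(rows="-1 0 -0.2 -0.1 0.006;-1 0 -0.3 -0.2 0.012;-1 0 -0.4 -0.3 0.018;-1 0 -0.4 -0.3 0.024;-1 0 -0.4 -0.3 0.03;-1 0 -0.4 -0.3 0.036;-1 0 -0.4 -0.3 0.042;-1 0 -0.4 -0.3 0.048;-1 0 -0.4 -0.3 0.05;-1 0 -0.4 -0.3 0.05")

```text
t: 11.0
position: [504.0, -4.9, 118.7]
tcp_rot: [-180.0, -0.0, 140.7]
force: [0.8, -4.4, -2.8]
grip_width: 9.7
finger_force: 30.0
```

```bash
python3 av.py
```

```text
t 11.2 [503.96  -4.95 118.67] yaw 140.71 Ft [-2.85 -2.44  3.53] Mz 0.022 +- 0.018 w 9.65 q7 58.71
```

Request:
step_arm(rows="-1 -0.1 -0.1 0.1 0.006;-1 -0.2 -0.2 0.15 0.012;-1 -0.3 -0.2 0.15 0.018;-1 -0.3 -0.2 0.15 0.024;-1 -0.3 -0.2 0.15 0.03;-1 -0.3 -0.2 0.15 0.036;-1 -0.3 -0.2 0.15 0.042;-1 -0.3 -0.2 0.15 0.048;-1 -0.3 -0.2 0.15 0.05;-1 -0.3 -0.2 0.15 0.05")

```text
t: 12.25
position: [504.1, -5.1, 118.7]
tcp_rot: [180.0, -0.0, 137.8]
force: [-0.7, -0.2, -2.5]
grip_width: 9.7
finger_force: 30.0
```

```bash
python3 av.py
```

```text
t 12.45 [504.04  -5.12 118.63] yaw 137.85 Ft [ 0.09 -0.78  2.8 ] Mz 0.028 +- 0.012 w 9.67 q7 56.24
```

Request:
step_arm(rows="-1 0 0 0.1 0.006;-1 0 0 0.1 0.012;-1 0 0 0.1 0.018;-1 0 0 0.1 0.024;-1 0 0 0.1 0.03;-1 0 0 0.1 0.036;-1 0 0 0.1 0.042;-1 0 0 0.1 0.048;-1 0 0 0.1 0.05;-1 0 0 0.1 0.05")

```text
t: 13.5
position: [504.1, -5.2, 118.6]
tcp_rot: [180.0, -0.0, 135.0]
force: [-1.2, 1.6, -0.0]
grip_width: 9.5
finger_force: 30.0
```

```bash
python3 av.py; python3 - <<'E'
from rect import *
im=[]
for n in('w2','wl'):
    w=dict(np.load(n+'.npz'));im.append(rect(w,w['pos'],w['rot'],104,x=(-55,-20),y=(-15,15),s=12))
cv2.imwrite('pics/r2.png',np.hstack(im))
E
```

```text
t 13.7 [504.11  -5.2  118.57] yaw 134.98 Ft [2.22 0.19 0.31] Mz 0.008 +- 0.016 w 9.82 q7 53.73
```

View pics/r2.png

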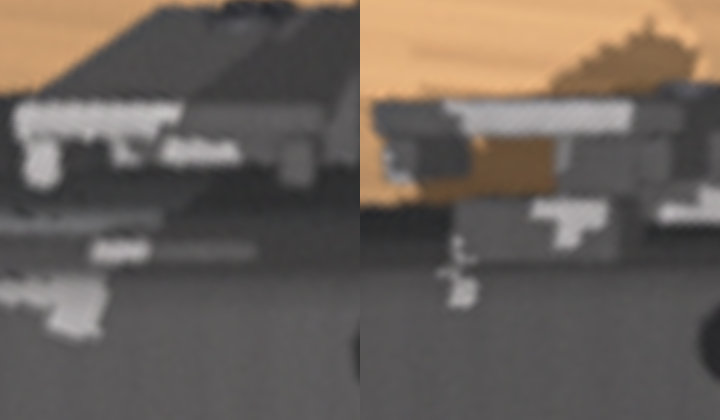

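The rectified views (12 px/mm) show the bolt nose moved from row 240 to about row 200, roughly 3.3 mm. The keeper bar's inner edge is at about row 135, so some 5 mm remain, about 30 degrees.

Request:
step_arm(rows="-1 0.1 0 0 0.008;-1 0.2 0 0 0.016;-1 0.2 0 0 0.024;-1 0.2 0 0 0.032;-1 0.2 0 0 0.04;-1 0.2 0 0 0.048;-1 0.2 0 0 0.056;-1 0.2 0 0 0.064;-1 0.2 0 0 0.07;-1 0.2 0 0 0.07")

```text
t: 14.75
position: [504.1, -5.2, 118.6]
tcp_rot: [180.0, 0.0, 131.0]
force: [-0.3, 2.7, 0.2]
grip_width: 9.9
finger_force: 30.0
```

```bash
python3 av.py
```

```text
t 14.95 [504.06  -5.21 118.59] yaw 130.97 Ft [2.43 1.11 0.8 ] Mz 0.041 +- 0.037 w 9.93 q7 50.19
```

Request:
step_arm(rows="-1 0.1 0.1 0 0.008;-1 0.2 0.1 0 0.016;-1 0.2 0.1 0 0.024;-1 0.2 0.1 0 0.032;-1 0.2 0.1 0 0.04;-1 0.2 0.1 0 0.048;-1 0.2 0.1 0 0.054;-1 0.2 0.1 0 0.06;-1 0.2 0.1 0 0.06;-1 0.2 0.1 0 0.06")

```text
t: 16.0
position: [504.1, -5.1, 118.6]
tcp_rot: [180.0, 0.0, 127.5]
force: [1.1, 1.1, -0.5]
grip_width: 9.6
finger_force: 30.0
```

```bash
python3 av.py
```

```text
t 16.2 [504.05  -5.13 118.61] yaw 127.53 Ft [0.85 1.06 0.61] Mz 0.037 +- 0.021 w 9.71 q7 47.15
```

Request:
step_arm(rows="-1 0.1 0.1 0 0.007;-1 0.1 0.1 0 0.014;-1 0.1 0.1 0 0.021;-1 0.1 0.1 0 0.028;-1 0.1 0.1 0 0.035;-1 0.1 0.1 0 0.042;-1 0.1 0.1 0 0.048;-1 0.1 0.1 0 0.05;-1 0.1 0.1 0 0.05;-1 0.1 0.1 0 0.05")

```text
t: 17.25
position: [504.0, -5.0, 118.6]
tcp_rot: [180.0, 0.0, 124.7]
force: [1.4, -0.8, -0.1]
grip_width: 9.8
finger_force: 30.0
```

```bash
python3 av.py
```

```text
t 17.45 [504.04  -5.07 118.59] yaw 124.66 Ft [-0.67  0.6   1.04] Mz 0.045 +- 0.025 w 9.79 q7 44.63
```

Request:
step_arm(rows="-1 0 0 0 0.005;-1 0 0 0 0.01;-1 0 0 0 0.015;-1 0 0 0 0.02;-1 0 0 0 0.025;-1 0 0 0 0.03;-1 0 0 0 0.035;-1 0 0 0 0.04;-1 0 0 0 0.045;-1 0 0 0 0.045")

```text
t: 18.5
position: [504.0, -5.0, 118.6]
tcp_rot: [180.0, 0.0, 122.1]
force: [0.9, -1.0, -1.3]
grip_width: 10.0
finger_force: 30.0
```

```bash
python3 av.py
```

```text
t 18.7 [504.05  -4.97 118.61] yaw 122.08 Ft [-1.8   0.23  0.94] Mz 0.05 +- 0.026 w 9.67 q7 42.38
```

Request:
step_arm(rows="-1 -0.1 0 0 0.004;-1 -0.1 0 0 0.008;-1 -0.1 0 0 0.012;-1 -0.1 0 0 0.016;-1 -0.1 0 0 0.02;-1 -0.1 0 0 0.024;-1 -0.1 0 0 0.028;-1 -0.1 0 0 0.03;-1 -0.1 0 0 0.03;-1 -0.1 0 0 0.03")

```text
t: 19.75
position: [504.1, -5.0, 118.6]
tcp_rot: [180.0, 0.0, 120.4]
force: [1.7, -1.3, -0.3]
grip_width: 9.8
finger_force: 30.0
```

```bash
python3 av.py
```

```text
t 19.95 [504.05  -4.99 118.6 ] yaw 120.36 Ft [-1.82  0.66  0.4 ] Mz 0.035 +- 0.016 w 9.88 q7 40.9
```

Request:
step_arm(rows="-1 -0.2 0 0 0.005;-1 -0.2 0 0 0.01;-1 -0.2 0 0 0.015;-1 -0.2 0 0 0.02;-1 -0.2 0 0 0.025;-1 -0.2 0 0 0.03;-1 -0.2 0 0 0.035;-1 -0.2 0 0 0.04;-1 -0.2 0 0 0.04;-1 -0.2 0 0 0.04")

```text
t: 21.0
position: [504.1, -5.0, 118.6]
tcp_rot: [180.0, -0.0, 118.1]
force: [0.6, -0.3, 0.7]
grip_width: 9.8
finger_force: 30.0
```

```bash
python3 av.py
```

```text
t 21.2 [504.08  -5.06 118.55] yaw 118.08 Ft [-0.39  0.9  -0.56] Mz 0.042 +- 0.025 w 9.84 q7 38.93
```

Request:
step_arm(rows="-1 0 0 0 0.005;-1 0 0 0 0.01;-1 0 0 0 0.015;-1 0 0 0 0.02;-1 0 0 0 0.025;-1 0 0 0 0.03;-1 0 0 0 0.035;-1 0 0 0 0.04;-1 0 0 0 0.04;-1 0 0 0 0.04")

```text
t: 22.25
position: [504.1, -5.1, 118.6]
tcp_rot: [180.0, -0.0, 115.8]
force: [1.3, 0.8, 0.5]
grip_width: 9.4
finger_force: 30.0
```

```bash
python3 av.py;python3 - <<'E'
from rect import *
w=dict(np.load('wl.npz'))
cv2.imwrite('pics/r3.png',rect(w,w['pos'],w['rot'],104,x=(-55,-20),y=(-15,15),s=16))
E
```

```text
t 22.45 [504.12  -5.08 118.55] yaw 115.79 Ft [ 0.04  1.46 -0.85] Mz 0.03 +- 0.025 w 10.05 q7 36.94
```

View pics/r3.png

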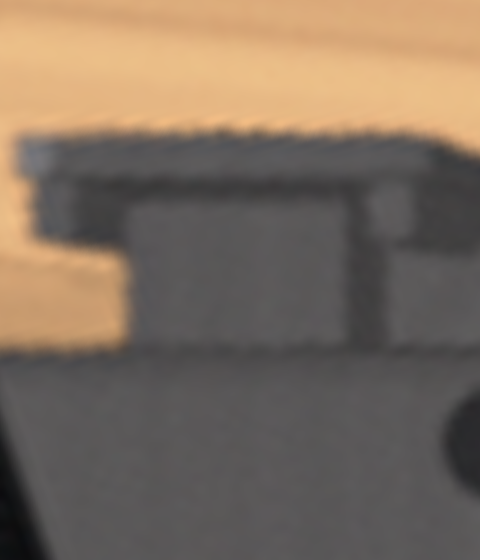

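The bolt nose is at row 197 and the keeper bar's edge at about row 180 (16 px/mm), so at most 1.1 mm is left. From here I go in fine steps.

Request:
step_arm(rows="-1 0 0.1 0 0.003;-1 0 0.1 0 0.006;-1 0 0.1 0 0.009;-1 0 0.1 0 0.012;-1 0 0.1 0 0.015;-1 0 0.1 0 0.018;-1 0 0.1 0 0.02;-1 0 0.1 0 0.02;-1 0 0.1 0 0.02;-1 0 0.1 0 0.02")

```text
t: 23.5
position: [504.1, -5.1, 118.5]
tcp_rot: [-180.0, -0.0, 114.6]
force: [0.1, 1.7, 0.6]
grip_width: 10.0
finger_force: 30.0
```

```bash
python3 av.py
```

```text
t 23.7 [504.15  -5.09 118.55] yaw 114.64 Ft [ 1.11  0.66 -0.98] Mz 0.025 +- 0.032 w 9.58 q7 35.95
```

Request:
step_arm(rows="-1 0.1 0.1 0 0.003;-1 0.1 0.1 0 0.006;-1 0.1 0.1 0 0.009;-1 0.1 0.1 0 0.012;-1 0.1 0.1 0 0.015;-1 0.1 0.1 0 0.018;-1 0.1 0.1 0 0.02;-1 0.1 0.1 0 0.02;-1 0.1 0.1 0 0.02;-1 0.1 0.1 0 0.02")

```text
t: 24.75
position: [504.2, -5.0, 118.5]
tcp_rot: [-180.0, -0.0, 113.5]
force: [-0.7, 0.3, 0.7]
grip_width: 10.0
finger_force: 30.0
```

```bash
python3 av.py
```

```text
t 24.95 [504.19  -5.06 118.54] yaw 113.49 Ft [ 0.36 -0.27 -1.23] Mz 0.045 +- 0.026 w 9.49 q7 34.94
```

Request:
step_arm(rows="-1 0 0 0 0.003;-1 0 0 0 0.006;-1 0 0 0 0.009;-1 0 0 0 0.012;-1 0 0 0 0.015;-1 0 0 0 0.018;-1 0 0 0 0.02;-1 0 0 0 0.02;-1 0 0 0 0.02;-1 0 0 0 0.02")

```text
t: 26.0
position: [504.2, -5.0, 118.5]
tcp_rot: [-180.0, -0.0, 112.3]
force: [-0.5, -0.1, 1.6]
grip_width: 9.6
finger_force: 30.0
```

```bash
python3 av.py
```

```text
t 26.2 [504.18  -5.01 118.54] yaw 112.35 Ft [-0.06 -0.52 -1.1 ] Mz 0.055 +- 0.024 w 9.96 q7 33.95
```

Request:
step_arm(rows="-1 0 0 0 0.003;-1 0 0 0 0.006;-1 0 0 0 0.009;-1 0 0 0 0.012;-1 0 0 0 0.015;-1 0 0 0 0.018;-1 0 0 0 0.018;-1 0 0 0 0.018;-1 0 0 0 0.018;-1 0 0 0 0.018")

```text
t: 27.25
position: [504.2, -5.0, 118.6]
tcp_rot: [-180.0, -0.0, 111.3]
force: [-2.1, -0.9, 0.3]
grip_width: 9.6
finger_force: 30.0
```

```bash
python3 av.py
```

```text
t 27.45 [504.22  -5.03 118.56] yaw 111.31 Ft [-0.23 -1.17 -0.84] Mz 0.012 +- 0.035 w 10.03 q7 33.05
```

Request:
step_arm(rows="-1 0 -0.1 0 0.003;-1 0 -0.1 0 0.006;-1 0 -0.1 0 0.009;-1 0 -0.1 0 0.012;-1 0 -0.1 0 0.015;-1 0 -0.1 0 0.018;-1 0 -0.1 0 0.02;-1 0 -0.1 0 0.02;-1 0 -0.1 0 0.02;-1 0 -0.1 0 0.02")

```text
t: 28.5
position: [504.2, -5.0, 118.6]
tcp_rot: [180.0, -0.0, 110.2]
force: [0.4, -0.7, 0.7]
grip_width: 9.9
finger_force: 30.0
```

```bash
python3 av.py
```

```text
t 28.7 [504.2   -5.   118.57] yaw 110.17 Ft [-0.43 -0.08 -0.39] Mz 0.055 +- 0.021 w 9.86 q7 32.06
```

Request:
step_arm(rows="-1 0 0 0 0.003;-1 0 0 0 0.006;-1 0 0 0 0.009;-1 0 0 0 0.012;-1 0 0 0 0.015;-1 0 0 0 0.018;-1 0 0 0 0.02;-1 0 0 0 0.02;-1 0 0 0 0.02;-1 0 0 0 0.02")

```text
t: 29.75
position: [504.2, -5.0, 118.6]
tcp_rot: [180.0, -0.0, 109.0]
force: [-0.5, -0.8, 0.5]
grip_width: 9.9
finger_force: 30.0
```

```bash
python3 av.py
```

```text
t 29.95 [504.18  -5.03 118.57] yaw 109.02 Ft [-0.33 -0.2   0.21] Mz 0.071 +- 0.022 w 9.48 q7 31.08
```

```bash
python3 av.py;python3 - <<'E'
from rect import *
w=dict(np.load('wl.npz'))
g=rect(w,w['pos'],w['rot'],104,x=(-55,-20),y=(-15,15),s=16).mean(-1)
print(g[120:230:3,180:300].mean(1).round(0))
E
```

```text
t 30.2 [504.21  -5.01 118.58] yaw 109.02 Ft [-0.38  0.19  0.03] Mz 0.059 +- 0.043 w 9.88 q7 31.07
[189. 180. 165. 147. 128. 113. 102.  95.  91.  90.  90.  91.  92.  93.
  93.  91.  89.  85.  79.  75.  72.  73.  76.  81.  86.  90.  91.  92.
  92.  91.  91.  91.  91.  91.  91.  91.  91.]
```

Request:
step_arm(rows="-1 0 0 0 0.003;-1 0 0 0 0.006;-1 0 0 0 0.009;-1 0 0 0 0.012;-1 0 0 0 0.012;-1 0 0 0 0.012;-1 0 0 0 0.012;-1 0 0 0 0.012;-1 0 0 0 0.012;-1 0 0 0 0.012")

```text
t: 31.25
position: [504.2, -5.0, 118.6]
tcp_rot: [180.0, -0.0, 108.3]
force: [0.2, -0.3, 0.4]
grip_width: 9.9
finger_force: 30.0
```

```bash
cat > gap.py <<'E'
from rect import *
w=dict(np.load('wl.npz'))
g=rect(w,w['pos'],w['rot'],104,x=(-55,-20),y=(-15,15),s=16).mean(-1)
print(g[165:204:3,180:300].mean(1).round(0))
E
python3 av.py;python3 gap.py
```

```text
t 31.45 [504.17  -5.04 118.56] yaw 108.33 Ft [-0.72  0.57 -0.03] Mz 0.084 +- 0.017 w 9.63 q7 30.48
[91. 88. 83. 78. 74. 72. 74. 78. 83. 88. 90. 92. 92.]
```

Request:
step_arm(rows="-1 0 0 0 0.003;-1 0 0 0 0.006;-1 0 0 0 0.009;-1 0 0 0 0.012;-1 0 0 0 0.012;-1 0 0 0 0.012;-1 0 0 0 0.012;-1 0 0 0 0.012;-1 0 0 0 0.012;-1 0 0 0 0.012")

```text
t: 32.5
position: [504.2, -5.0, 118.6]
tcp_rot: [180.0, -0.0, 107.6]
force: [1.2, -0.4, 0.3]
grip_width: 9.7
finger_force: 30.0
```

```bash
python3 av.py;python3 gap.py
```

```text
t 32.7 [504.18  -5.02 118.57] yaw 107.64 Ft [-0.43  1.05 -0.47] Mz 0.101 +- 0.015 w 10.22 q7 29.89
[92. 89. 84. 78. 74. 72. 74. 79. 84. 88. 91. 92. 92.]
```

Torque climbs at each step (0.06 → 0.084 → 0.10 N m) and the bolt no longer moves in the picture, so it is home and the key is firm. Turning back.

Request:
step_arm(rows="-1 0 0 0 -0.02;-1 0 0 0 -0.07;-1 0 0 0 -0.13;-1 0 0 0 -0.19;-1 0 0 0 -0.25;-1 0 0 0 -0.31;-1 0 0 0 -0.37;-1 0 0 0 -0.42;-1 0 0 0 -0.45;-1 0 0 0 -0.45")

```text
t: 33.75
position: [503.8, -4.8, 118.5]
tcp_rot: [-180.0, -0.1, 133.4]
force: [0.3, 1.5, 0.2]
grip_width: 9.9
finger_force: 30.0
```

```bash
python3 av.py
```

```text
t 33.95 [503.83  -4.84 118.55] yaw 133.41 Ft [ 0.94 -0.15 -1.4 ] Mz -0.034 +- 0.033 w 9.53 q7 52.29
```

Request:
step_arm(rows="-1 0 0 0 -0.03;-1 0 0 0 -0.08;-1 0 0 0 -0.14;-1 0 -0.1 0 -0.2;-1 0 -0.1 0 -0.26;-1 0 -0.2 0 -0.32;-1 0 -0.2 0 -0.38;-1 0 -0.2 0 -0.43;-1 0 -0.2 0 -0.46;-1 0 -0.2 0 -0.46")

```text
t: 35.0
position: [503.7, -5.2, 118.5]
tcp_rot: [-180.0, -0.0, 159.8]
force: [-2.3, 0.8, 2.1]
grip_width: 9.7
finger_force: 30.0
```

```bash
python3 av.py
```

```text
t 35.2 [503.68  -5.14 118.49] yaw 159.77 Ft [ 2.06 -0.18 -2.65] Mz -0.009 +- 0.015 w 9.71 q7 75.6
```

Request:
step_arm(rows="-1 0.1 0 -0.1 -0.03;-1 0.2 0 -0.2 -0.08;-1 0.2 0 -0.2 -0.14;-1 0.2 0 -0.2 -0.2;-1 0.2 0 -0.2 -0.26;-1 0.2 0 -0.2 -0.31;-1 0.2 0 -0.2 -0.35;-1 0.2 0 -0.2 -0.38;-1 0.2 0 -0.2 -0.4;-1 0.2 0 -0.2 -0.41")

```text
t: 36.25
position: [503.7, -5.4, 118.6]
tcp_rot: [-180.0, -0.0, -176.7]
force: [-1.2, -0.2, -1.5]
grip_width: 9.9
finger_force: 30.0
```

```bash
python3 av.py
```

```text
t 36.45 [503.65  -5.38 118.6 ] yaw -176.74 Ft [ 1.7  -1.03  0.88] Mz -0.015 +- 0.033 w 9.83 q7 96.57
```

Request:
step_arm(rows="-1 0.1 0 0 -0.01;-1 0.2 0 0 -0.02;-1 0.2 0 0 -0.03;-1 0.2 0 0 -0.03;-1 0.2 0 -0.5 -0.03;-1 0.2 0 -1 -0.03;-1 0.2 0 -1.5 -0.03;-1 0.2 0 -2 -0.03;-1 0.2 0 -2.5 -0.03;-1 0.2 0 -2.5 -0.03")

```text
t: 37.5
position: [503.9, -5.3, 121.5]
tcp_rot: [-180.0, 0.0, -175.0]
force: [-0.8, -2.7, -2.4]
grip_width: 9.4
finger_force: 30.0
```

```bash
python3 av.py
```

```text
t 37.7 [503.92  -5.23 121.46] yaw -175.01 Ft [ 0.38 -2.74  1.48] Mz -0.005 +- 0.024 w 9.46 q7 98.02
```

It rises freely. Drawing it straight out.

Request:
step_arm(rows="-1 0 -0.2 -2 0;-1 0 -0.2 -4 0;-1 0 -0.2 -6 0;-1 0 -0.2 -8 0;-1 0 -0.2 -10 0;-1 0 -0.2 -12 0;-1 0 -0.2 -14 0;-1 0 -0.2 -16 0;-1 0 -0.2 -18 0;-1 0 -0.2 -20 0")

```text
t: 38.75
position: [503.9, -4.8, 141.6]
tcp_rot: [180.0, 0.0, -175.0]
force: [0.9, 0.1, -0.2]
grip_width: 9.4
finger_force: 30.0
```

Request:
step_arm(rows="-1 0 0 -3 0;-1 0 0 -7 0;-1 0 0 -12 0;-1 0 0 -18 0;-1 0 0 -25 0;-1 0 0 -31 0;-1 0 0 -36 0;-1 0 0 -39 0;-1 0 0 -40 0;-1 0 0 -40 0")

```text
t: 39.75
position: [503.6, -5.3, 181.3]
tcp_rot: [180.0, -0.0, -175.0]
force: [0.7, 0.5, -0.2]
grip_width: 9.3
finger_force: 30.0
```

```bash
python3 av.py; python3 - <<'E'
from h import *
b=get_image('scene');P=pts(b);v=P
m=(np.hypot(P[...,0]-504,P[...,1]+5)<25)&(P[...,2]>116)&(P[...,2]<160);print('under gripper',m.sum(),np.percentile(P[m][:,2],[0,10,50]) if m.any() else '')
cv2.imwrite('pics/f1.png',cv2.resize(b['frame'][120:280,200:370,::-1],None,fx=3.5,fy=3.5,interpolation=cv2.INTER_CUBIC))
E
```

```text
t 39.95 [503.45  -5.33 181.01] yaw -175.01 Ft [-0.22  0.12 -0.03] Mz 0.005 +- 0.009 w 9.34 q7 96.05
under gripper 2 [157.86936919 157.92357911 158.14041881]
```

View pics/f1.png

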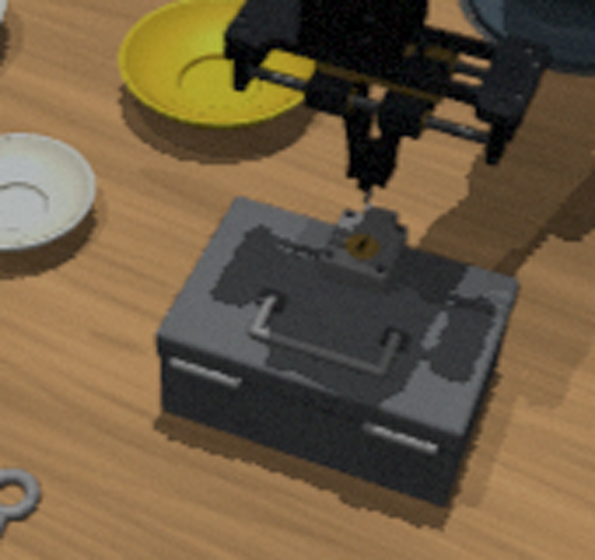

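The scene view shows the key held below the fingers, tip at (368,195), with the keyhole bare at (362,245) and the box unchanged. Going to the small white dish.

Request:
step_arm(rows="-1 1 -12 0 0;-1 3 -42 0 0;-1 5 -80 0 0;-1 8 -120 0 0;-1 10 -160 0 0;-1 12 -200 0 0;-1 15 -240 0 0;-1 17 -275 0 0;-1 18 -296 0 0;-1 18.5 -303.5 0 0")

```text
t: 41.05
position: [510.2, -313.2, 181.2]
tcp_rot: [-179.9, -0.0, -175.3]
force: [-0.8, -0.1, -0.6]
grip_width: 9.9
finger_force: 30.0
```

Request:
step_arm(rows="-1 0 0 5 0;-1 0 0 20 0;-1 0 0 40 0;-1 0 0 60 0;-1 0 0 80 0;-1 0 0 100 0;-1 0 0 115 0;-1 0 0 125 0;-1 0 0 130 0;-1 0 0 130 0")

```text
t: 42.05
position: [511.5, -308.9, 50.7]
tcp_rot: [180.0, -0.0, -175.0]
force: [-0.3, 1.1, 0.3]
grip_width: 9.7
finger_force: 30.0
```

```bash
python3 av.py; python3 - <<'E'
from h import *
w=dict(np.load('wl.npz'));f=w['frame'].astype(int)
P=[get_image('top')][0];Q=pts(P);g=P['frame'].astype(int)
m=(np.hypot(Q[...,0]-511,Q[...,1]+309)<90)&(Q[...,2]>20)&(Q[...,2]<36)&(g.min(-1)>110)
print(cv2.minEnclosingCircle(Q[m][:,:2].astype(np.float32)),m.sum())
E
```

```text
t 42.25 [ 512.19 -309.61   52.07] yaw -175.0 Ft [ 0.02 -0.03  0.16] Mz 0.004 +- 0.035 w 9.78 q7 136.55
((0.0, 0.0), 0.0) 0
```

Request:
step_arm(rows="-1 0 0 4 0;-1 0 0 8 0;-1 0 0 12 0;-1 0 0 15 0;-1 0 0 17 0;-1 0 0 18 0;-1 0 0 18.5 0;-1 0 0 19 0;-1 0 0 19 0;-1 0 0 19 0")

```text
t: 43.35
position: [511.7, -309.3, 32.3]
tcp_rot: [-180.0, 0.0, -175.0]
force: [-0.2, -0.6, -0.5]
grip_width: 9.7
finger_force: 30.0
```

```bash
python3 av.py
```

```text
t 43.55 [ 511.7  -309.28   32.33] yaw -175.0 Ft [ 0.12 -0.22  0.29] Mz 0.006 +- 0.019 w 9.77 q7 137.2
```

Request:
step_arm(rows="-1 0 0 0.4 0;-1 0 0 0.8 0;-1 0 0 0.8 0;-0.74 0 0 0.8 0;-0.7 0 0 0.8 0;-0.66 0 0 0.8 0;-0.6 0 0 0.8 0;-0.54 0 0 0.8 0;-0.48 0 0 0.8 0;-0.42 0 0 0.8 0")

```text
t: 44.6
position: [511.7, -309.3, 31.4]
tcp_rot: [180.0, 0.0, -175.0]
force: [-0.3, 0.6, -0.0]
grip_width: 23.6
finger_force: 0.0
```

Request:
step_arm(rows="-0.35 0 0 0.8 0;-0.28 0 0 0.8 0;-0.2 0 0 0.8 0;-0.1 0 0 0.8 0;0 0 0 0.8 0;0.1 0 0 0.8 0;0.2 0 0 0.8 0;0.2 0 0 0.8 0;0.2 0 0 0.8 0;0.2 0 0 0.8 0")

```text
t: 45.6
position: [511.6, -309.2, 30.6]
tcp_rot: [180.0, -0.0, -175.0]
force: [-0.6, -0.6, 0.4]
grip_width: 51.8
finger_force: 0.0
```

Request:
step_arm(rows="0.2 0 0 -2 0;0.2 0 0 -6 0;0.2 0 0 -12 0;0.2 0 0 -22 0;0.2 0 0 -36 0;0.2 0 0 -56 0;0.2 0 0 -80 0;0.2 0 0 -100 0;0.2 0 0 -115 0;0.2 0 0 -120 0")

```text
t: 46.6
position: [512.6, -309.9, 153.2]
tcp_rot: [-179.9, 0.2, -175.0]
force: [-0.1, -0.7, -0.3]
grip_width: 52.6
finger_force: 0.0
```

```bash
python3 s.py; python3 - <<'E'
from h import *
b=get_image('scene');f=b['frame'].astype(int);P=pts(b)
d=np.hypot(P[...,0]-511.5,P[...,1]+309)
m=(d<72)&(f.max(-1)<60)&(P[...,2]<60);print('key in dish',m.sum(),P[m].mean(0),P[m].min(0),P[m].max(0),d[m].max())
m=(d<90)&(P[...,2]>20)&(P[...,2]<36)&(f.min(-1)>110);print('rim',cv2.minEnclosingCircle(P[m][:,:2].astype(np.float32)))
E
```

```text
46.6 [ 512.57 -309.89  153.16] [-179.9    0.2 -175. ] F [-0.08 -0.72 -0.31] Ft [ 0.15 -0.7   0.31] M [ 0.01  0.03 -0.04] 52.56197738456652 0.0 q7 133.2941349416914 [ -0.06 -43.08   4.67 -20.41   0.07   0.07  -0.01]
key in dish 62 [ 517.11409744 -305.70140936   43.281857  ] [ 501.19397401 -313.0746283     9.86998299] [ 528.99530592 -301.38632975   56.05831242] 18.087745262776874
rim ((502.6842041015625, -310.0548400878906), 65.77688598632812)
```

Picture budget is spent, so I'll check by numbers after a short retreat.

Request:
step_arm(rows="0.2 0 4 -10 0;0.2 0 20 -20 0;0.2 0 45 -30 0;0.2 0 70 -40 0;0.2 0 95 -45 0;0.2 0 120 -50 0;0.2 0 140 -50 0;0.2 0 150 -50 0;0.2 0 150 -50 0;0.2 0 150 -50 0")

```text
t: 47.65
position: [498.4, -160.6, 200.5]
tcp_rot: [-180.0, -0.0, -175.0]
force: [-0.2, 0.1, 0.4]
grip_width: 52.3
finger_force: 0.0
```

```bash
python3 - <<'E'
from h import *
np.set_printoptions(precision=1,suppress=True)
print(get_obs()['position'])
for n in('scene','top'):
    b=get_image(n);f=b['frame'].astype(int);P=pts(b)
    d=np.hypot(P[...,0]-511.5,P[...,1]+309)
    m=(d<66)&(f.max(-1)<60)&(P[...,2]<100)
    v,u=np.nonzero(m);print(n,m.sum(),(u.min(),u.max(),v.min(),v.max()),np.percentile(P[m],[0,10,50,90,100],axis=0))
    print(P[m][:,2].round(0)[:60].tolist())
    r=(d<95)&(P[...,2]>20)&(P[...,2]<36)&(f.min(-1)>110);print('rim',cv2.minEnclosingCircle(P[r][:,:2].astype(np.float32)))
E
```

```text
[ 498.4 -160.6  200.5]
scene 61 (np.int64(199), np.int64(205), np.int64(165), np.int64(179)) [[ 501.1 -313.2   12.3]
 [ 505.3 -309.4   32.7]
 [ 517.9 -304.8   46.9]
 [ 526.6 -302.5   52.6]
 [ 528.9 -302.1   55.2]]
[51.0, 52.0, 50.0, 50.0, 52.0, 52.0, 53.0, 49.0, 54.0, 55.0, 51.0, 52.0, 47.0, 51.0, 55.0, 53.0, 52.0, 47.0, 45.0, 53.0, 52.0, 52.0, 51.0, 50.0, 43.0, 36.0, 51.0, 49.0, 53.0, 50.0, 47.0, 40.0, 37.0, 50.0, 48.0, 49.0, 47.0, 43.0, 37.0, 44.0, 41.0, 47.0, 41.0, 38.0, 34.0, 39.0, 41.0, 40.0, 36.0, 33.0, 35.0, 38.0, 36.0, 31.0, 31.0, 34.0, 33.0, 25.0, 18.0, 15.0]
rim ((514.5755615234375, -307.7865295410156), 69.86988067626953)
top 25 (np.int64(309), np.int64(312), np.int64(193), np.int64(201)) [[ 496.8 -312.8    8.7]
 [ 499.9 -312.4   44.5]
 [ 509.5 -309.5   51.2]
 [ 520.1 -306.1   54.8]
 [ 523.1 -305.6   57. ]]
[55.0, 49.0, 51.0, 54.0, 50.0, 50.0, 57.0, 51.0, 52.0, 53.0, 53.0, 54.0, 56.0, 49.0, 52.0, 50.0, 50.0, 49.0, 52.0, 9.0, 42.0, 48.0, 53.0, 38.0, 48.0]
rim ((511.7619934082031, -309.73651123046875), 67.39137268066406)
```

The numbers show the key standing upright on its tip (top at z≈53), which is precarious. I'll bring the open fingers round it again and lower it gently onto one finger until it lies down.

Request:
step_arm(rows="0.2 0 -15 0 0;0.2 0 -40 0 0;0.2 0 -70 0 0;0.2 0 -100 0 0;0.2 0 -125 0 0;0.2 0 -142 10 0;0.2 0 -150 25 0;0.2 0 -150 45 0;0.2 0 -150 60 0;0.2 0 -150 68 0")

```text
t: 48.75
position: [510.7, -308.3, 130.4]
tcp_rot: [179.9, -0.2, -175.0]
force: [-0.3, 0.7, -0.3]
grip_width: 52.1
finger_force: 0.0
```

Request:
step_arm(rows="0.2 0 0 10 0;0.2 0 0 25 0;0.2 0 0 42 0;0.2 0 0 60 0;0.2 0 0 76 0;0.2 0 0 88 0;0.2 0 0 96 0;0.2 0 0 100 0;0.2 0 0 100 0;0.2 0 0 100 0")

```text
t: 49.75
position: [512.0, -309.5, 33.1]
tcp_rot: [-180.0, 0.1, -175.0]
force: [0.9, -0.2, -0.0]
grip_width: 52.1
finger_force: 0.0
```

```bash
python3 av.py; python3 - <<'E'
from h import *
b=get_image('scene');f=b['frame'].astype(int);P=pts(b)
d=np.hypot(P[...,0]-511.5,P[...,1]+309)
m=(d<40)&(f.max(-1)<60)&(P[...,2]<58)
if m.any():print(m.sum(),np.percentile(P[m],[10,50,90],axis=0).round(1))
E
```

```text
t 49.95 [ 512.02 -309.42   33.23] yaw -175.0 Ft [-0.28  0.07  0.01] Mz -0.009 +- 0.021 w 52.13 q7 137.64
138 [[ 504.7 -337.6   34. ]
 [ 518.  -306.3   46.5]
 [ 525.7 -274.5   53.5]]
```

Request:
step_arm(rows="0 0 0 1 0;-0.1 0 0 1 0;-0.2 0 0 1 0;-0.3 0 0 1 0;-0.4 0 0 1 0;-0.4 0 0 1 0;-0.4 0 2 1 0;-0.4 0 4 1 0;-0.4 0 5.5 1 0;-0.4 0 6.5 1 0")

```text
t: 51.05
position: [511.1, -302.4, 31.6]
tcp_rot: [180.0, -0.0, -175.0]
force: [0.3, -0.5, 1.0]
grip_width: 26.0
finger_force: 0.0
```

Request:
step_arm(rows="-0.4 0 1 0 0;-0.4 0 2 0 0;-0.4 0 3 0 0;-0.4 0 4 0 0;-0.4 0 5 0 0;-0.4 0 6 0 0;-0.4 0 7 0 0;-0.4 0 8 0 0;-0.4 0 8 0 0;-0.4 0 8 0 0")

```text
t: 52.05
position: [510.4, -294.7, 31.7]
tcp_rot: [180.0, 0.0, -175.0]
force: [0.4, 0.1, 0.7]
grip_width: 26.4
finger_force: 0.1
```

```bash
python3 av.py; python3 - <<'E'
from h import *
w=dict(np.load('wl.npz'));f=w['frame'].astype(int)
# dark/bright run layout along the finger gap row in the wrist image
for r in (215,222,230,236):
    row=f[r,200:330].max(-1)<45;e=np.flatnonzero(np.diff(row.astype(int)))+201;print(r,e.tolist())
E
```

```text
t 52.25 [ 510.38 -294.84   31.66] yaw -175.01 Ft [-0.02  0.2  -0.24] Mz 0.024 +- 0.035 w 26.13 q7 136.57
215 [256, 263]
222 [250, 274]
230 [221, 238, 249, 299]
236 [206, 220, 238, 250, 301, 315]
```

The left finger is at 221–238 and the key now merges with the right one (249–299), so it leans on the leading finger. I'll keep giving way.

Request:
step_arm(rows="-0.4 0 1 0 0;-0.4 0 2 0 0;-0.4 0 3.5 0 0;-0.4 0 5 0 0;-0.4 0 6.5 0 0;-0.4 0 8 0 0;-0.4 0 9.5 0 0;-0.4 0 11 0 0;-0.4 0 12 0 0;-0.4 0 13 0 0")

```text
t: 53.3
position: [509.3, -281.8, 31.7]
tcp_rot: [180.0, 0.0, -175.0]
force: [-0.3, -0.3, -0.5]
grip_width: 25.8
finger_force: 0.1
```

Request:
step_arm(rows="-0.4 0 1 0 0;-0.4 0 2 0 0;-0.4 0 3 0 0;-0.4 0 4 0 0;-0.4 0 5 0 0;-0.4 0 6 0 0;-0.4 0 6 0 0;-0.4 0 6 0 0;-0.4 0 6 0 0;-0.4 0 6 0 0")

```text
t: 54.3
position: [508.7, -275.9, 31.6]
tcp_rot: [180.0, 0.0, -175.0]
force: [-0.1, 0.4, 0.6]
grip_width: 26.1
finger_force: 0.0
```

```bash
python3 av.py; python3 - <<'E'
from h import *
w=dict(np.load('wl.npz'));f=w['frame'].astype(int)
for r in (190,200,215,222,230,236):
    row=f[r,180:330].max(-1)<45;e=np.flatnonzero(np.diff(row.astype(int)))+181;print(r,e.tolist())
for n in('scene','top'):
    b=get_image(n);f=b['frame'].astype(int);P=pts(b)
    d=np.hypot(P[...,0]-511.5,P[...,1]+309)
    m=(d<60)&(f.max(-1)<60)&(P[...,2]<60)
    print(n,m.sum(),np.percentile(P[m],[10,50,90],axis=0).round(1).tolist() if m.any() else '')
E
```

```text
t 54.5 [ 508.72 -275.88   31.65] yaw -175.0 Ft [0.01 0.19 0.01] Mz -0.008 +- 0.014 w 26.35 q7 135.06
190 []
200 []
215 [238, 279]
222 [238, 278]
230 [221, 278, 283, 299]
236 [206, 220, 278, 283, 302, 315]
scene 150 [[505.2, -293.9, 15.9], [516.4, -278.3, 28.5], [522.3, -252.9, 55.6]]
top 0
```

The key is free of both fingers. Lifting clear.

Request:
step_arm(rows="-0.4 0 0 -2 0;-0.4 0 0 -5 0;-0.4 0 0 -10 0;-0.4 0 0 -18 0;-0.4 0 0 -30 0;-0.4 0 0 -50 0;-0.4 0 0 -75 0;-0.4 0 0 -100 0;-0.4 0 0 -130 0;-0.4 0 0 -160 0")

```text
t: 55.65
position: [508.5, -275.9, 193.8]
tcp_rot: [-180.0, 0.0, -175.0]
force: [1.0, -0.2, 0.4]
grip_width: 26.1
finger_force: 0.0
```

Request:
step_arm(rows="-0.4 0 20 0 0;-0.4 0 50 0 0;-0.4 0 80 0 0;-0.4 0 110 0 0;-0.4 0 130 0 0;-0.4 0 140 0 0;-0.4 0 140 0 0;-0.4 0 140 0 0;-0.4 0 140 0 0;-0.4 0 140 0 0")

```text
t: 56.65
position: [496.5, -137.7, 191.7]
tcp_rot: [-180.0, -0.0, -175.1]
force: [0.3, -0.7, -0.1]
grip_width: 25.6
finger_force: 0.0
```

```bash
python3 - <<'E'
from h import *
np.set_printoptions(precision=1,suppress=True)
o=get_obs();print(o['t'],o['position'])
for n in('scene','top'):
    b=get_image(n);f=b['frame'].astype(int);P=pts(b)
    d=np.hypot(P[...,0]-511.5,P[...,1]+309)
    m=(d<66)&(f.max(-1)<60)&(P[...,2]<100)
    print(n,m.sum(),np.percentile(P[m],[0,10,50,90,100],axis=0) if m.any() else '')
    r=(d<95)&(P[...,2]>20)&(P[...,2]<36)&(f.min(-1)>110);print('rim',cv2.minEnclosingCircle(P[r][:,:2].astype(np.float32)))
E
```

```text
56.65 [ 496.5 -137.7  191.7]
scene 66 [[ 498.1 -288.9   11.4]
 [ 502.6 -285.8   17.2]
 [ 515.  -273.9   22.1]
 [ 523.2 -265.8   25.4]
 [ 525.5 -263.7   27.8]]
rim ((511.9423828125, -307.3739318847656), 68.99201202392578)
top 32 [[ 495.5 -290.9   17.3]
 [ 496.2 -290.2   18.3]
 [ 506.5 -283.4   21.3]
 [ 516.9 -276.7   25.7]
 [ 520.8 -271.8   27.5]]
rim ((511.11810302734375, -309.63690185546875), 66.97459411621094)
```

The key lies in the dish (bow at z≈11–28 mm, inside the rim), the dish has not moved, and the arm is clear.

```bash
python3 -c "
from h import *
print(sign_off())"
```

```text
the job is handed in; nothing more can be done
None
```

I locked the box, drew the key out at 0 and laid it in the small white dish, then handed the job in at about 57 s; at its stop the key read about 0.10 N m, and the other things on the bench were not touched.

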